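# Index the vial carousel to the red-capped vial and relock it

### The arm

A 6-joint arm with a two-finger parallel gripper is mounted at the origin on a cart in front of the work surface, level with it; the furniture and walls round the work are solid. World frame = base frame: x ahead of the robot, y to its left, z up, the work surface at z = 0. Lengths are in m, angles in rad, forces in N, time in s.
With the tool pointing down it reaches from about 0.35 to 1 m from the base axis. Payload 7.1 kg.
Tool frame: the origin (TCP) lies between the finger pads; the fingertips stand 8 mm ahead of it and the grasp point (between the pads) lies 11 mm behind it; z points along the fingers, y is the line along which they close (so a half turn about z gives the same grasp; the last joint's range is limited). The gripper opens to 85 mm and grips with 20 to 120 N. Pads are 22 mm wide; open, the fingers measure 114 mm over their backs; the gripper's body (76 mm by 85 mm) begins 54 mm behind the grasp point. The pads swing forward as they close: fully open they stand 13 mm farther back than shut.
Start: joints at [-1.207, 0.423, 1.63, -0, 1.089, -0.019], TCP at [0.233, -0.58, 0.239] pointing down, gripper open.
Joint ranges: [-3, 3], [-0.9, 2.11], [0.09, 2.58], [-1.31, 4.45], [0.11, 2.69], [-2.54, 2.54]. Speed limits (rad/s): [2.39, 2.39, 3.01, 3.14, 3.14, 3.14].

### API

Orientations are given as [roll, pitch, yaw] about the fixed x, y, z axes, in that order (R = Rz(yaw) Ry(pitch) Rx(roll)).
In Python, from workcell import arm gives the robot as it stands.
- The arm moves only by the shell command python3 -m pendant 'ROWS' [FORCE]. ROWS is JSON, a list of rows, each a list of 5 numbers: the shift along the tool's x, y, z in cm, then the turn about the tool's z in rad, then the gripper command: -1 is shut, 1 is fully open, values between are in proportion. A call has 1 to 12 rows; each row is the pose to reach, as a shift and turn from the pose commanded when the call began, along the tool's axes at that moment; what a row does not reach only later rows make up. A row lasts 1/8 s, in which the tool goes at most 62.5 mm and 10.7 degrees, less where a joint would pass 70% of its speed; a pose out of reach is approached as far as the arm can. A call with a gripper value outside its range is refused whole. The fingers move at their own pace and stop on an object; FORCE is the grip in N (left out, the last holds). Time passes only in rows, so rows that repeat a pose let the fingers close. It gives the time, the measured TCP pose, the force, the opening and the grip force at its end, in the units of the state.
- arm.get_state(): the state, without advancing time (a new reading comes with each control period).
- arm.read_camera(name): name is "scene" or "top"; returns the picture (420x560x3 uint8, red, green, blue); there is no depth.
- arm.camera_model(name): a dict with "fx", "fy", "cx", "cy" (pixels), "R" (3x3) and "t" (3): a world point X has camera coordinates R X + t. Camera axes: x right, y down, z forward; pixel columns grow to the right and rows downward; lengths in m; the calibration is good to about 2 mm. A picture is of the moment at which its call begins. camera_model takes no time and is no camera call.
- arm.job_done(): hands the job in; it is judged then, once.
The state is a dict: "t": time; "joint_pos": joint angles; "joint_vel": joint speeds; "tau": joint torques, N m; "tcp_pos": TCP position; "eef_rot": TCP orientation; "force": force on the tool from outside, world axes, zero at the start; "ft_torque": the same for the moment, N m; "gripper_width": finger opening in m; "grip_force": force on a finger pad.
Only numpy, scipy, OpenCV 4.12 (cv2) and the standard library are available. Lean on these libraries where they do the work, as an engineer would, in place of code of your own. Each camera call takes 0.05 s, during which the arm holds its last target. There are 200 camera calls.

### The job

Bring the red-capped vial round to the draw-up place, under the needle guide of the vial carousel. Pull the red, leaning index plunger out and twist it a quarter turn so that it stays out by itself, turn the carousel by its black T-handle until the red-capped vial stands under the guide, then twist the plunger back and let it spring fully home so that the carousel is locked. Leave all three vials standing in their sleeves and do not disturb the lead pot, the check source or the timer.

Things in the scene. Friction and masses are not known exactly. Their poses are not given: they have to be found in the camera images.
- stand: Fixed base of the vial carousel, a grey plate 220 mm across. Origin on the carousel's axis at worktop height; +y points to the needle guide (a steel funnel over the draw-up place, 78 to 90 mm up, on a post outside the turntable), -x to the index plunger on its bracket. Top of the barrel under the red grip: 24 mm wide, 18 mm below the grip's centre when the plunger is home.
- plunger_grip (a point): Centre of the plunger's red T-grip, a bar 13 mm thick (own x), 42 long (own y), 20 tall (own z). z is the plunger's axis, in the pull direction: it leans 35 degrees from vertical, away from the carousel. Locked, it is 62 mm above the worktop, its bar level. Tool along -z, pinch along x; fingertips at most 14 mm past the centre, or they meet the barrel. 25 mm free on both sides.
- plunger_pull (a joint): Plunger pulled out along its axis, m: 0 = pin home in an index hole (8 mm deep), 0.014 = end stop. A spring pulls it home (6 N at 0, 10 N at the stop). Under 0.0105 a cross-pin lies in the barrel's slot and bars twisting; pull to 0.012 or more to twist. Parked it rests at about 0.010. Untwisted over no hole, the pin rides on the rim at 0.008 and drops in once a hole is within 3 mm.
- plunger_twist (a joint): Twist of the red grip about its z, rad, right-handed: 0 = in line with the slot (as locked), a quarter turn either way (+1.57 or -1.57) = parked, the cross-pin resting on the barrel's end, so that it stays out when let go. Stops at +-1.75. Light friction.
- carousel_grip (a point): Centre of the black T-handle on the carousel's column, on the vertical turning axis, 124 mm above the worktop. Bar 50 mm long (own x), 14 thick (own y), 20 tall, z up, fixed to the carousel. At the start x points away from the plunger. Pinch along y from above; with fingertips at most 25 mm below the centre the fingers clear the needle guide and the vials.
- carousel (a joint): Angle of the carousel, rad, anticlockwise from above, 0 at the start, stops +-3.0. A 198 mm aluminium turntable with six index holes in its bevelled rim and six dark lead sleeves 48 mm from the axis, both at 60 degree (1.047 rad) steps: it locks at multiples of 1.047. Needs about 0.12 N m to turn and stays where it is left; index play about 0.01 rad.
- draw_point (a point): The draw-up place under the needle guide: centre of the floor of the sleeve that stands there, 22 mm above the worktop, 48 mm from the carousel's axis. Belongs to the fixed stand; does not turn.
- red_vial: White vial with a red cap, 23 mm across, 47 tall, 30 g, loose in a sleeve (26 mm inside, 38 outside, floor 22 and rim 54 mm above the worktop). Origin at the centre of its underside. At the start one 60 degree step from the draw-up place, to the one side or the other.
- blue_vial_1: White vial with a blue cap, same size; at the start it stands at the draw-up place. Origin at the centre of its underside.
- blue_vial_2: White vial with a blue cap, same size, one step from the draw-up place on the other side from the red one. Origin at the centre of its underside.
- lead_pot: Small grey cast lead pot with a knobbed lid, 57 mm across, 93 mm tall, loose on the worktop to the left of the carousel; leave it. Origin at the centre of its underside.
- source: Red disc-shaped check source, 52 mm across, 15 mm high, loose on the worktop; leave it. Origin at the centre of its underside.
- timer: White lab timer with buttons, 66 x 62 x 19 mm, loose on the worktop; leave it. Origin at the centre of its underside.

How it is judged:
By the outcome, as a careful person would: the job done as asked, in the order asked, and still so for the second after the job is handed in, with the robot touching nothing.
It also fails if it takes over 56 s, if anything falls off the work surface, if the arm or the gripper's body presses on something with over 40 N, if the wrist force passes 120 N, or if a joint passes its speed limit or range.

## Working session

There is one attempt and no reset: what is moved stays moved. The work goes in short steps, Python scripts to look and compute and a shell command to move; the robot and the scene stay as the last step left them, time stands still between calls to the robot, and variables do not carry over. Pictures are saved under pics/ and viewed, at most 10 in all, crops included, and the job is handed in when it is done.

```bash
ls; mkdir -p pics; python3 - <<'E'
from workcell import arm
import cv2,json
for n in("scene","top"):
    im=arm.read_camera(n); cv2.imwrite(f"pics/{n}0.png",im[:,:,::-1])
    m=arm.camera_model(n); print(n,m)
s=arm.get_state(); print(s['tcp_pos'],s['eef_rot'],s['t'])
E
```

```text
pics
scene {'fx': 406.34135046161964, 'fy': 406.34135046161964, 'cx': 278.5743055324556, 'cy': 215.28638746543305, 'R': array([[ 9.99442749e-01, -3.33742798e-02,  5.91393318e-04],
       [-2.10230174e-02, -6.43129840e-01, -7.65468511e-01],
       [ 2.59273030e-02,  7.65029520e-01, -6.43473083e-01]]), 't': array([-0.49792697,  0.07154228,  1.1872348 ])}
top {'fx': 379.7020874734358, 'fy': 379.7020874734358, 'cx': 282.1509125810254, 'cy': 209.80942826985935, 'R': array([[ 0.00199485, -0.99996915,  0.00759756],
       [-0.99078161, -0.00300553, -0.13543551],
       [ 0.13545417, -0.00725735, -0.99075703]]), 't': array([-0.05080131,  0.52898643,  0.97460202])}
[ 0.2332953  -0.57929916  0.2386463 ] [-3.14021972e+00  1.70111617e-06  3.82805347e-01] 0.1
```

View pics/scene0.png

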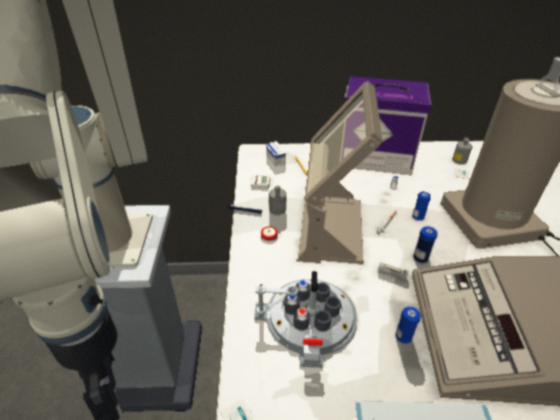

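View pics/top0.png

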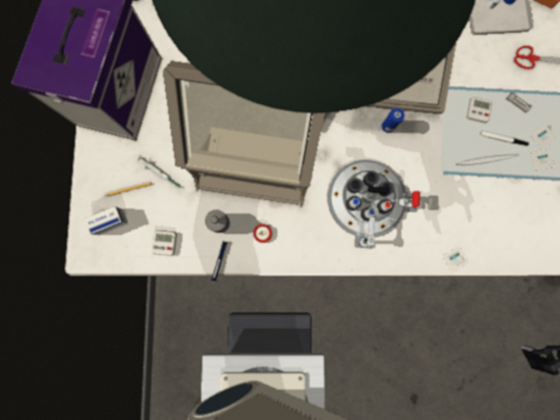

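The scene view shows the carousel at about (312,313), with the plunger grip at (313,342) on the near side and the guide at (262,300). In the top view the carousel is at (368,198) and the plunger grip at (416,199). I'll enlarge both.

```bash
python3 - <<'E'
import cv2,numpy as np
a=cv2.imread("pics/scene0.png")[260:380,240:370]; b=cv2.imread("pics/top0.png")[145:265,315:445]
o=np.hstack([cv2.resize(a,None,fx=3,fy=3,interpolation=2),cv2.resize(b,None,fx=3,fy=3,interpolation=2)])
cv2.imwrite("pics/crop0.png",o)
for n in("scene","top"):
    im=cv2.imread(f"pics/{n}0.png"); h=cv2.cvtColor(im,cv2.COLOR_BGR2HSV)
    red=(((h[...,0]<8)|(h[...,0]>172))&(h[...,1]>150)&(h[...,2]>90)).astype(np.uint8)
    k,l,st,c=cv2.connectedComponentsWithStats(red)
    for i in range(1,k):
        if st[i,4]>8: print(n,'red',st[i],c[i].round(1),cv2.minAreaRect(np.argwhere(l==i)[:,::-1].astype(np.float32)))
E
```

```text
scene red [262 229  15  11  64] [268.8 236. ] ((269.0, 234.0), (10.0, 14.0), 90.0)
scene red [300 309   5   5  21] [302.  310.8] ((302.0, 311.0), (4.0, 4.0), 90.0)
scene red [303 339  19   7 104] [312.6 341.5] ((312.0, 342.0), (6.0, 18.0), 90.0)
top red [515  46  25  23 152] [527.1  57.9] ((526.0000610351562, 57.50001907348633), (21.920310974121094, 20.50609588623047), 45.0)
top red [412 192   8  15 100] [415.1 198.8] ((415.5, 199.0), (7.0, 14.0), 0.0)
top red [386 202   4   5  15] [387.5 204.1] ((387.5, 204.0), (4.0, 3.0), 90.0)
top red [254 225  18  17  82] [262.6 233.2] ((262.5, 233.0), (16.0, 17.0), 90.0)
```

View pics/crop0.png

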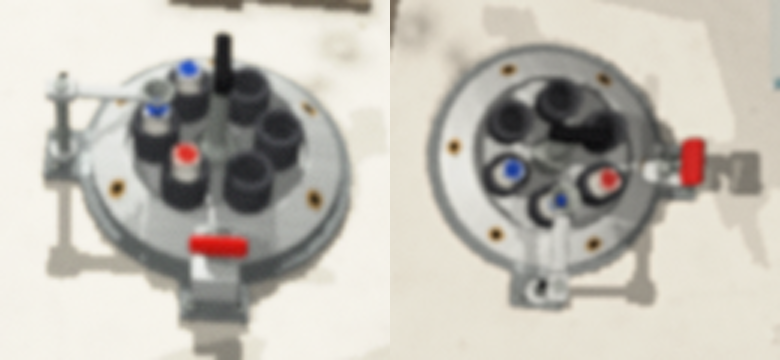

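The right half of the crop shows the guide towards −x of the world and the plunger towards −y. The red vial stands between them, so the carousel must turn −60° (clockwise). The moves cannot tilt the tool, so I'll grip the leaning bar with a vertical tool. Next I measure.

```bash
cat > m.py <<'E'
import cv2,numpy as np
from workcell import arm
M={n:arm.camera_model(n) for n in("scene","top")}
def ray(n,p):
    m=M[n]; R=m['R']; d=R.T@np.array([(p[0]-m['cx'])/m['fx'],(p[1]-m['cy'])/m['fy'],1]); return -R.T@m['t'],d
def plane(n,p,z):
    c,d=ray(n,p); return (c+d*(z-c[2])/d[2]).round(4)
def tri(p,q):
    A=[];b=[]
    for c,d in(ray("scene",p),ray("top",q)):
        d=d/np.linalg.norm(d); P=np.eye(3)-np.outer(d,d); A.append(P);b.append(P@c)
    x,*_=np.linalg.lstsq(np.vstack(A),np.hstack(b),rcond=None); return x.round(4),np.linalg.norm(np.vstack(A)@x-np.hstack(b)).round(4)
def proj(n,X):
    m=M[n]; c=m['R']@np.array(X)+m['t']; return (c[:2]/c[2]*[m['fx'],m['fy']]+[m['cx'],m['cy']]).round(1)
def blobs(im,col):
    h=cv2.cvtColor(im,cv2.COLOR_BGR2HSV); H=h[...,0]
    k=((H<8)|(H>172)) if col=='red' else (abs(H.astype(int)-115)<15)
    k,l,st,c=cv2.connectedComponentsWithStats((k&(h[...,1]>130)&(h[...,2]>80)).astype(np.uint8))
    return [(st[i,4],c[i].round(1)) for i in range(1,k) if st[i,4]>5]
E
python3 - <<'E'
from m import *
print('grip',tri((312.6,341.5),(415.1,198.8)),plane('top',(415.1,198.8),.068),plane('scene',(312.6,341.5),.066))
print('red',tri((302,310.8),(387.5,204.1)),plane('top',(387.5,204.1),.069),plane('scene',(302,310.8),.067))
for n in M:
    im=cv2.imread(f"pics/{n}0.png")
    for a,c in blobs(im,'blue'):
        if a<60: print(n,a,c,plane(n,c,.069))
im=cv2.imread("pics/top0.png"); h=cv2.cvtColor(im,cv2.COLOR_BGR2HSV)
# brown index-hole marks on turntable (crop px/3+offset)
for p in((508,69),(603,78),(454,146),(496,233),(593,243)):
    q=(315+(p[0]-390)/3,145+p[1]/3); print('hole',plane('top',q,.02))
for p in((117,187),(315,198),(307,107)):
    q=(240+p[0]/3,260+p[1]/3); print('hole s',plane('scene',q,.02))
# handle top ends in top view
for p in((553,132),(618,130)): print('handle',plane('top',(315+(p[0]-390)/3,145+p[1]/3),.13))
print('handle s',plane('scene',(240+223/3,260+38/3),.134))
E
```

```text
grip (array([ 0.5562, -0.3961,  0.0626]), np.float64(0.0009)) [ 0.5546 -0.3942  0.068 ] [ 0.5565 -0.3982  0.066 ]
red (array([ 0.5401, -0.3216,  0.0692]), np.float64(0.0003)) [ 0.5404 -0.3216  0.069 ] [ 0.5402 -0.32    0.067 ]
scene 14 [302.2 282.4] [ 0.5469 -0.239   0.069 ]
scene 9 [291.8 296.4] [ 0.5195 -0.2802  0.069 ]
top 14 [507.1   0.9] [ 1.1165 -0.6775  0.069 ]
top 16 [355.5 201. ] [ 0.5482 -0.2389  0.069 ]
top 53 [103.8 224.6] [0.4851 0.4059 0.069 ]
hole [ 0.648  -0.2479  0.02  ]
hole [ 0.6399 -0.3349  0.02  ]
hole [ 0.5762 -0.1971  0.02  ]
hole [ 0.4969 -0.2335  0.02  ]
hole [ 0.4881 -0.3206  0.02  ]
hole s [ 0.4886 -0.3158  0.02  ]
hole s [ 0.6405 -0.3308  0.02  ]
hole s [ 0.6479 -0.243   0.02  ]
handle [ 0.5681 -0.261   0.13  ]
handle [ 0.5699 -0.3139  0.13  ]
handle s [ 0.5695 -0.267   0.134 ]
```

```bash
python3 -m pendant '[[12,-1.6,0,0.16,-0.22],[24,-3.2,0,0.32,-0.22],[36.9,-4.9,0,0.474,-0.22],[36.9,-4.9,4,0.474,-0.22],[36.9,-4.9,9,0.474,-0.22],[36.9,-4.9,9,0.474,-0.22],[36.9,-4.9,10,0.474,-0.22],[36.9,-4.9,10,0.474,-0.22],[36.9,-4.9,10,0.474,-0.22]]' 60
```

```text
t: 1.23
tcp_pos: [0.5567, -0.3976, 0.1401]
eef_rot: [3.141, -0.0, -0.092]
force: [0.0, -0.8, 0.6]
gripper_width: 0.0335
grip_force: 0.0
```

```bash
python3 -m pendant '[[0,0.1,3.5,0,-0.22],[0,0.1,4,0,-0.22],[0,0.1,4,0,-0.22]]'; cat > look.py <<'E'
import sys; from m import *
i=sys.argv[1]; o=[]
for n,(x,y) in(("scene",(230,240)),("top",(320,130))):
    im=arm.read_camera(n)[:,:,::-1].copy(); cv2.imwrite(f"pics/{n}{i}.png",im)
    o.append(cv2.resize(im[y:y+140,x:x+130],None,fx=3,fy=3,interpolation=2)); print(n,blobs(im,'red'),blobs(im,'blue'))
cv2.imwrite(f"pics/crop{i}.png",np.hstack(o))
E
python3 look.py 1
```

```text
t: 1.6
tcp_pos: [0.5569, -0.3984, 0.1003]
eef_rot: [3.141, -0.0, -0.093]
force: [0.4, -0.6, 0.4]
gripper_width: 0.0334
grip_force: 0.0
scene [(np.int32(57), array([266.1, 236.1])), (np.int32(29), array([301.7, 310.6])), (np.int32(34), array([306.3, 341.2])), (np.int32(21), array([318.2, 343.4]))] [(np.int32(229), array([421.8, 205.2])), (np.int32(153), array([427.8, 234.1])), (np.int32(9), array([291.8, 296.4])), (np.int32(444), array([408.3, 324.5]))]
top [(np.int32(206), array([526.7,  57.6])), (np.int32(58), array([415.3, 202.1])), (np.int32(21), array([387.7, 204. ])), (np.int32(110), array([262.4, 232.8]))] [(np.int32(11), array([506.6,   0.9])), (np.int32(183), array([392.4, 118.2])), (np.int32(16), array([355.5, 201. ])), (np.int32(6), array([371.5, 211. ])), (np.int32(52), array([104. , 224.5]))]
```

View pics/crop1.png

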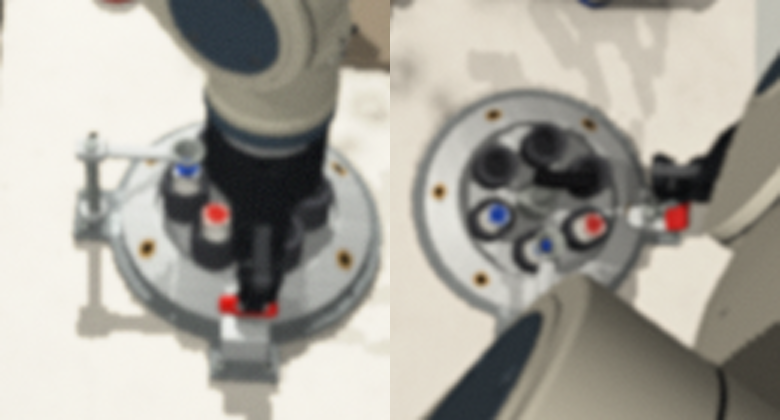

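The picture shows the fingers centred over the red bar in the scene crop at (250,305), and the arm is clear of the carousel. I correct tool y by −0.25 cm and descend.

```bash
python3 -m pendant '[[0,-0.25,0,0,-0.22],[0,-0.25,2,0,-0.22],[0,-0.25,3,0,-0.22],[0,-0.25,3.4,0,-0.22],[0,-0.25,3.4,0,-0.22]]'; python3 -m pendant '[[0,0,0.1,0,-0.22],[0,0,0.2,0,-0.22],[0,0,0.2,0,-0.22]]'
```

```text
t: 2.33
tcp_pos: [0.5574, -0.3948, 0.0646]
eef_rot: [-3.141, 0.001, -0.091]
force: [-0.0, -0.3, 0.2]
gripper_width: 0.0332
grip_force: 0.0
t: 2.7
tcp_pos: [0.5577, -0.395, 0.0635]
eef_rot: [3.141, -0.0, -0.091]
force: [-0.3, -0.4, -0.2]
gripper_width: 0.0329
grip_force: 0.0
```

```bash
for i in 1 ; do python3 -m pendant '[[0,0.05,0.1,0,-0.22],[0,0.05,0.2,0,-0.22],[0,0.05,0.2,0,-0.22]]'; done;  python3 -m pendant '[[0,0,0.1,0,-0.22],[0,0,0.1,0,-0.22]]'; python3 -m pendant '[[0,0,0.1,0,-0.22],[0,0,0.1,0,-0.22]]'
```

```text
t: 3.08
tcp_pos: [0.5575, -0.3955, 0.0612]
eef_rot: [-3.142, 0.0, -0.091]
force: [0.5, -1.0, -0.0]
gripper_width: 0.033
grip_force: 0.0
t: 3.32
tcp_pos: [0.5576, -0.3955, 0.0609]
eef_rot: [3.142, -0.0, -0.091]
force: [-0.6, 0.3, 4.3]
gripper_width: 0.0331
grip_force: 2.3
t: 3.58
tcp_pos: [0.5577, -0.3955, 0.0606]
eef_rot: [3.142, -0.0, -0.091]
force: [-2.5, 2.5, 10.7]
gripper_width: 0.0333
grip_force: 5.3
```

Contact with the barrel came at TCP z ≈ 0.061. I back off 2.5 mm and close.

```bash
python3 -m pendant '[[0,0,-0.25,0,-0.22],[0,0,-0.25,0,-0.22],[0,0,-0.25,0,-0.5],[0,0,-0.25,0,-0.8],[0,0,-0.25,0,-1],[0,0,-0.25,0,-1],[0,0,-0.25,0,-1]]' 80
```

```text
t: 4.45
tcp_pos: [0.5578, -0.3971, 0.0627]
eef_rot: [3.139, -0.001, -0.092]
force: [-1.5, -4.3, 4.5]
gripper_width: 0.0174
grip_force: 78.0
```

```bash
python3 -m pendant '[[0,0.11,-0.16,0,-1],[0,0.23,-0.33,0,-1],[0,0.23,-0.33,0,-1],[0,0.23,-0.33,0,-1]]' 80; python3 look.py 2
```

```text
t: 4.95
tcp_pos: [0.5574, -0.3975, 0.0639]
eef_rot: [-3.141, 0.0, -0.091]
force: [4.5, -3.7, -9.9]
gripper_width: 0.0171
grip_force: 78.3
scene [(np.int32(28), array([305.7, 341. ]))] [(np.int32(229), array([421.7, 205.3])), (np.int32(155), array([427.9, 234. ])), (np.int32(9), array([291.8, 296.4])), (np.int32(442), array([408.3, 324.5]))]
top [(np.int32(209), array([526.6,  57.5])), (np.int32(39), array([415.4, 202.9])), (np.int32(111), array([262.4, 232.8]))] [(np.int32(11), array([506.6,   0.9])), (np.int32(181), array([392.4, 118.1])), (np.int32(17), array([355.6, 200.9])), (np.int32(54), array([103.6, 224.7]))]
```

View pics/crop2.png

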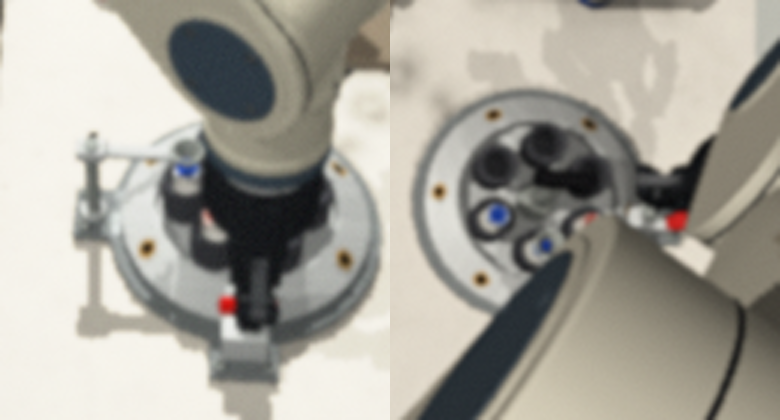

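The bar is held, with force starting to build as the spring loads. I keep pulling.

```bash
python3 -m pendant '[[0,0.12,-0.16,0,-1],[0,0.23,-0.33,0,-1],[0,0.34,-0.49,0,-1],[0,0.34,-0.49,0,-1]]' 80
```

```text
t: 5.55
tcp_pos: [0.5571, -0.4007, 0.0686]
eef_rot: [-3.141, 0.0, -0.091]
force: [4.6, -3.0, -11.1]
gripper_width: 0.0171
grip_force: 78.4
```

```bash
python3 -m pendant '[[0,0.12,-0.16,0,-1],[0,0.23,-0.33,0,-1],[0,0.34,-0.49,0,-1],[0,0.4,-0.57,0,-1],[0,0.4,-0.57,0,-1],[0,0.4,-0.57,0,-1]]' 80
```

```text
t: 6.3
tcp_pos: [0.5566, -0.4044, 0.0738]
eef_rot: [-3.14, 0.001, -0.091]
force: [6.2, -2.9, -13.5]
gripper_width: 0.017
grip_force: 78.4
```

Pulled about 13 mm. Now I twist in stages.

```bash
python3 -m pendant '[[0,0.05,-0.07,-0.12,-1],[0,0.05,-0.07,-0.24,-1],[0,0.05,-0.07,-0.36,-1],[0,0.05,-0.07,-0.48,-1],[0,0.05,-0.07,-0.6,-1],[0,0.05,-0.07,-0.6,-1]]' 80;  python3 -c "
from workcell import arm;print(arm.get_state()['ft_torque'])"; python3 look.py 3
```

```text
t: 7.05
tcp_pos: [0.5529, -0.4044, 0.0746]
eef_rot: [-3.134, 0.005, 0.511]
force: [-8.0, -2.2, -2.4]
gripper_width: 0.0147
grip_force: 78.6
[0.56429298 1.60970028 0.38040841]
scene [(np.int32(33), array([307.1, 344.7]))] [(np.int32(227), array([421.7, 205.3])), (np.int32(153), array([427.8, 234.1])), (np.int32(6), array([291. , 296.5])), (np.int32(442), array([408.3, 324.5]))]
top [(np.int32(209), array([526.5,  57.5])), (np.int32(24), array([416.1, 193.9])), (np.int32(20), array([387.6, 204.1])), (np.int32(110), array([262.4, 232.8]))] [(np.int32(11), array([506.6,   0.9])), (np.int32(180), array([392.4, 118.2])), (np.int32(17), array([355.6, 200.9])), (np.int32(6), array([371.5, 211. ])), (np.int32(54), array([104. , 224.5]))]
```

View pics/crop3.png

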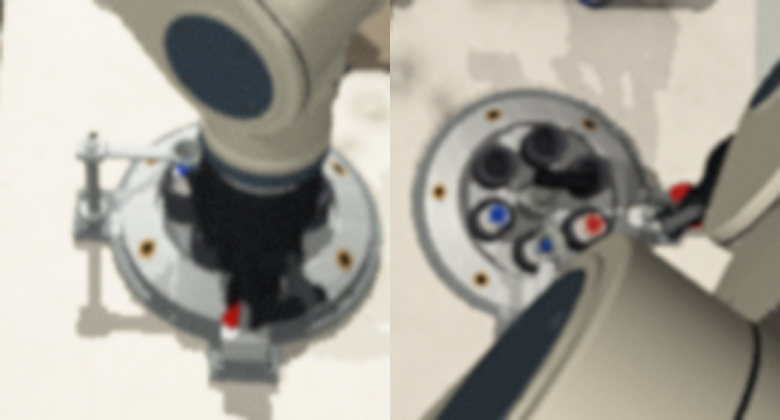

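The bar has turned with the fingers (red visible at crop (232,316) and (680,193)), and the pull force has fallen, so the cross-pin looks to be on the barrel's end. I continue the twist.

```bash
python3 -m pendant '[[0,0,0,-0.14,-1],[0,0,0,-0.28,-1],[0,0,0,-0.42,-1],[0,0,0,-0.56,-1],[0,0,0,-0.7,-1],[0,0,0,-0.84,-1],[0,0,0,-0.98,-1],[0,0,0,-0.98,-1]]' 80;  python3 -c "
from workcell import arm;print(arm.get_state()['ft_torque'])"
```

```text
t: 8.15
tcp_pos: [0.5557, -0.4089, 0.0779]
eef_rot: [3.141, 0.005, 1.491]
force: [-9.2, -13.8, 6.6]
gripper_width: 0.0105
grip_force: 82.4
[-1.80635622  1.33214938 -0.01708838]
```

```bash
python3 -m pendant '[[0,0,0,0,-0.5],[0,0,0,0,-0.22],[0,0,0,0,-0.22],[0,0,-3,0,-0.22],[0,0,-8,0,-0.22],[0,0,-8,0,-0.22]]' 80;  python3 look.py 4
```

```text
t: 8.9
tcp_pos: [0.5592, -0.4069, 0.1611]
eef_rot: [3.135, 0.004, 1.489]
force: [0.0, -0.5, -0.8]
gripper_width: 0.0332
grip_force: 0.0
scene [(np.int32(86), array([268.9, 235.2])), (np.int32(18), array([300.5, 310.5])), (np.int32(115), array([312.5, 341.8]))] [(np.int32(232), array([421.8, 205.2])), (np.int32(156), array([427.8, 234.2])), (np.int32(442), array([408.3, 324.5]))]
top [(np.int32(207), array([526.6,  57.6])), (np.int32(62), array([417.9, 197.8])), (np.int32(20), array([387.6, 204.1])), (np.int32(110), array([262.4, 232.8]))] [(np.int32(13), array([507.,   1.])), (np.int32(183), array([392.5, 118.2])), (np.int32(16), array([355.5, 201. ])), (np.int32(6), array([371.5, 211. ])), (np.int32(53), array([103.8, 224.6]))]
```

View pics/crop4.png

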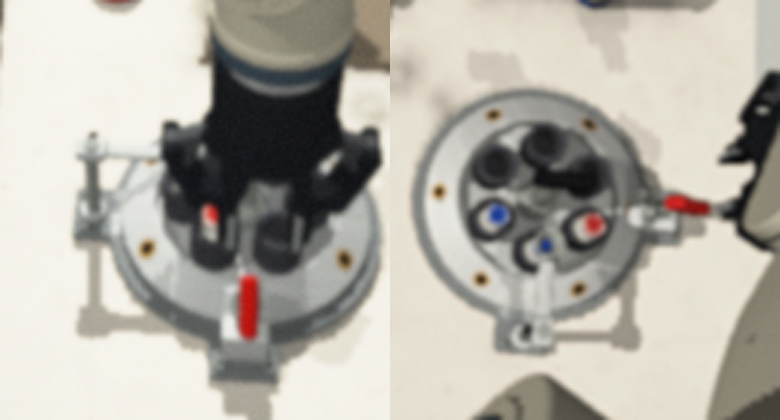

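The crop shows the plunger parked with the bar a quarter turn round, at scene crop (250,308), and staying out by itself. Next is the carousel handle.

```bash
python3 -m pendant '[[6,-0.1,-0.5,0,-0.1],[12.4,-0.1,-0.5,0,-0.1],[12.4,-0.1,-0.5,0,-0.1],[12.4,-0.1,2,0,-0.1],[12.4,-0.1,4.4,0,-0.1],[12.4,-0.1,4.4,0,-0.1],[12.4,-0.1,4.4,0,-0.5],[12.4,-0.1,4.4,0,-1],[12.4,-0.1,4.4,0,-1],[12.4,-0.1,4.4,0,-1]]' 60
```

```text
t: 10.25
tcp_pos: [0.5674, -0.2826, 0.1133]
eef_rot: [3.138, 0.001, 1.489]
force: [6.4, -1.2, -6.7]
gripper_width: 0.0128
grip_force: 60.4
```

```bash
python3 -m pendant '[[0,0,0,0.12,-1],[0,0,0,0.24,-1],[0,0,0,0.36,-1],[0,0,0,0.48,-1],[0,0,0,0.6,-1],[0,0,0,0.72,-1],[0,0,0,0.84,-1],[0,0,0,0.96,-1],[0,0,0,1.047,-1],[0,0,0,1.047,-1],[0,0,0,1.047,-1]]'; python3 -m pendant '[[0,0,0,0,-0.5],[0,0,0,0,-0.1],[0,0,0,0,-0.1],[0,0,-4,0,-0.1],[0,0,-5,0,-0.1],[-5,6,-5,0,-0.1],[-9,12,-5,0,-0.1],[-9,12,-5,0,-0.1]]'; python3 look.py 5
```

```text
t: 11.62
tcp_pos: [0.5677, -0.2827, 0.1132]
eef_rot: [3.138, -0.003, 0.441]
force: [7.5, -1.4, -7.3]
gripper_width: 0.013
grip_force: 60.3
t: 12.62
tcp_pos: [0.5347, -0.4319, 0.1621]
eef_rot: [3.141, 0.0, 0.439]
force: [-0.1, -0.4, 1.1]
gripper_width: 0.0381
grip_force: 0.0
scene [(np.int32(47), array([265.1, 236.1])), (np.int32(61), array([312.5, 346.3]))] [(np.int32(230), array([421.8, 205.2])), (np.int32(151), array([427.8, 234.1])), (np.int32(448), array([408.2, 324.4]))]
top [(np.int32(208), array([526.5,  57.6])), (np.int32(61), array([417.9, 197.8])), (np.int32(7), array([371.6, 211.3])), (np.int32(109), array([262.3, 232.8]))] [(np.int32(12), array([506.8,   0.9])), (np.int32(200), array([392.4, 118.6])), (np.int32(17), array([356.8, 182.9])), (np.int32(19), array([356., 201.])), (np.int32(53), array([103.8, 224.6]))]
```

View pics/crop5.png

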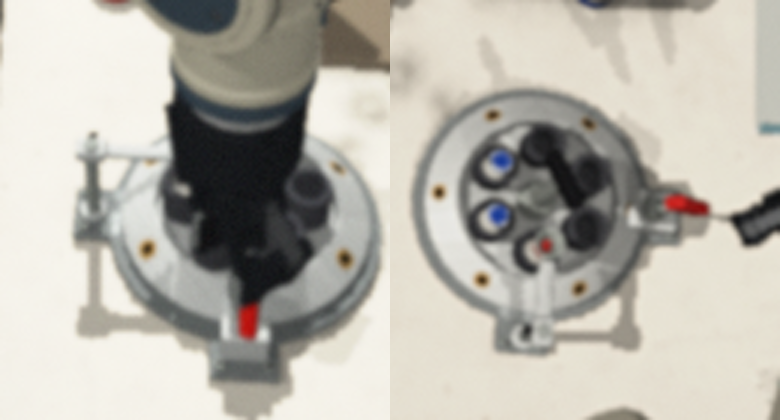

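The top crop shows the red cap under the guide at pixel (371.6,211.3), against (371.5,211.0) for the blue cap before, with all three vials upright. I now regrip the parked plunger.

```bash
python3 -m pendant '[[1,-0.6,0,-0.17,-0.35],[2,-1.2,0,-0.34,-0.35],[3.3,-1.8,0,-0.51,-0.35],[3.3,-1.8,0,-0.68,-0.35],[3.3,-1.8,0,-0.85,-0.35],[3.3,-1.8,0,-1.01,-0.35],[3.3,-1.8,3,-1.01,-0.35],[3.3,-1.8,6,-1.01,-0.35],[3.3,-1.8,8,-1.01,-0.35],[3.3,-1.8,9.4,-1.01,-0.35],[3.3,-1.8,9.6,-1.01,-0.35],[3.3,-1.8,9.6,-1.01,-0.35]]'
```

```text
t: 14.22
tcp_pos: [0.5583, -0.3988, 0.067]
eef_rot: [3.141, 0.0, 1.452]
force: [-0.2, -0.2, 0.4]
gripper_width: 0.0278
grip_force: 0.0
```

```bash
python3 -m pendant '[[-0.3,-0.1,0,0,-0.35],[-0.3,-0.1,0,0,-0.6],[-0.3,-0.1,0,0,-1],[-0.3,-0.1,0,0,-1],[-0.3,-0.1,0,0,-1]]' 60
```

```text
t: 14.85
tcp_pos: [0.5562, -0.4018, 0.0673]
eef_rot: [-3.141, 0.001, 1.452]
force: [-4.2, 0.1, 5.5]
gripper_width: 0.0121
grip_force: 58.9
```

```bash
python3 -m pendant '[[-0.2,0,-0.3,0,-1],[-0.2,0,-0.3,0,-1],[-0.2,0,-0.3,0.15,-1],[-0.2,0,-0.3,0.3,-1],[-0.2,0,-0.3,0.45,-1],[-0.2,0,-0.3,0.6,-1],[-0.2,0,-0.3,0.75,-1]]' 60;python3 -m pendant '[[0,0,0,0.15,-1],[0,0,0,0.3,-1],[0,0,0,0.45,-1],[0,0,0,0.6,-1],[0,0,0,0.79,-1],[0,0,0,0.79,-1]]' 60
```

```text
t: 15.72
tcp_pos: [0.5537, -0.4049, 0.07]
eef_rot: [-3.139, 0.006, 0.702]
force: [-21.7, -10.6, 7.9]
gripper_width: 0.0116
grip_force: 152.1
t: 16.48
tcp_pos: [0.5574, -0.3992, 0.0694]
eef_rot: [-3.134, 0.0, -0.092]
force: [6.7, 15.2, 0.6]
gripper_width: 0.0123
grip_force: 179.7
```

```bash
python3 -m pendant '[[0,0,0,0,-0.5],[0,0,0,0,-0.22],[0,0,0,0,-0.22],[0,0,-3,0,-0.22],[0,0,-8,0,-0.22],[0,0,-8,0,-0.22]]' 60;  python3 look.py 6
```

```text
t: 17.23
tcp_pos: [0.5588, -0.406, 0.1547]
eef_rot: [3.136, -0.008, -0.089]
force: [0.4, 0.9, -0.0]
gripper_width: 0.0331
grip_force: 0.0
scene [(np.int32(85), array([269. , 235.2])), (np.int32(12), array([291.6, 296.3])), (np.int32(115), array([312.6, 341.6]))] [(np.int32(230), array([421.8, 205.3])), (np.int32(154), array([427.8, 234.1])), (np.int32(445), array([408.3, 324.5]))]
top [(np.int32(207), array([526.6,  57.6])), (np.int32(119), array([415.3, 198.4])), (np.int32(7), array([371.6, 211.3])), (np.int32(110), array([262.4, 232.8]))] [(np.int32(14), array([507.1,   0.9])), (np.int32(186), array([392.4, 118.2])), (np.int32(18), array([356.9, 182.9])), (np.int32(18), array([355.7, 200.9])), (np.int32(52), array([104. , 224.5]))]
```

View pics/crop6.png

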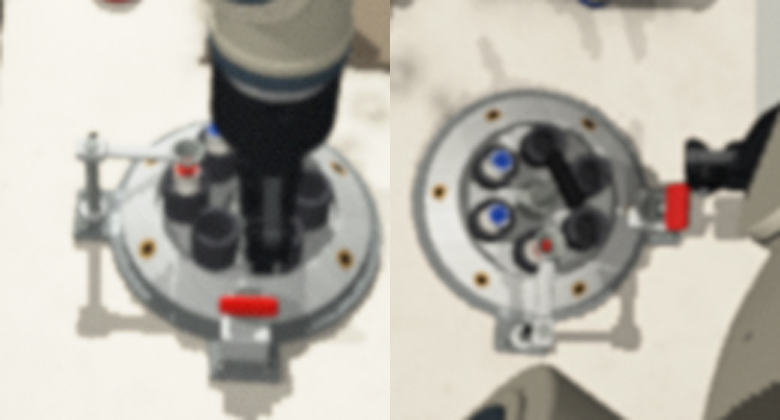

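```bash
python3 - <<'E'
from m import *
for n in M:
    for i in(0,6): print(n,i,[(a,c) for a,c in blobs(cv2.imread(f"pics/{n}{i}.png"),'red') if abs(c-proj(n,(.5575,-.396,.065))).max()<8])
    for d in(0,.004,.008): print(d,proj(n,np.array([.5575,-.3962,.062])+d*np.array([-.05,-.571,.819])))
E
```

```text
scene 0 [(np.int32(117), array([312.8, 341.7]))]
scene 6 [(np.int32(115), array([312.6, 341.6]))]
0 [312.9 341.7]
0.004 [313.  341.8]
0.008 [313.1 341.9]
top 0 [(np.int32(112), array([415.3, 198.6]))]
top 6 [(np.int32(119), array([415.3, 198.4]))]
0 [415.  198.1]
0.004 [416.3 198. ]
0.008 [417.7 197.8]
```

The last pictures show the grip at the same pixels as when it was locked (shift under 0.3 px, and 8 mm out would give 2.7 px in the top view). The red vial is under the guide and the gripper is clear, so I hand the job in.

```bash
python3 -c "
from workcell import arm;print(arm.job_done())"
```

```text
the job is handed in; nothing more can be done
None
```

The red-capped vial stands under the needle guide and the camera views show the index plunger back home (I did not test the lock by turning the handle); the other vials are still in their sleeves, nothing else was touched, and the job was handed in at about 17 s.

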